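# Send a carrier of cups through the drying hood's flap

## Robot

A 6-joint arm with a two-finger parallel gripper is mounted at the origin on the work surface. World frame = base frame: x ahead of the robot, y to its left, z up, the work surface at z = 0. Lengths are in m, angles in degrees, forces in N, time in s.
With the tool pointing down it reaches from about 0.325 to 0.85 m from the base axis. Payload 15.5 kg.
Tool frame: the origin (TCP) lies midway between the tips of the shut fingers; the grasp point (between the pads) lies 19 mm behind it; z points along the fingers, y is the line along which they close (so a half turn about z gives the same grasp; the last joint's range is limited). The gripper opens to 91 mm and grips with 3 to 60 N. Pads are 32 mm wide; open, the fingers measure 118 mm over their backs; the gripper's body (76 mm by 178 mm) begins 60 mm behind the grasp point.
Start: joints at [-76.06, 28.281, 77.091, -0, 74.628, -5.472], TCP at [0.208, -0.589, 0.214] pointing down, gripper open.
Joint ranges: [-166.48, 166.48], [-47.26, 123.95], [12.59, 153.08], [-70.14, 250.14], [6.76, 159.57], [-176.63, 176.63]. Speed limits (degrees/s): [108.29, 108.29, 147.25, 172.46, 172.46, 172.46].

## Interface

Orientations are given as a 3x3 rotation matrix whose columns are the frame's x, y, z axes.
In Python, from bench import ctrl gives the robot as it stands. The module is installed in compiled form; this text tells all that it offers. Calls block until the motion is done:
- ctrl.goto(position, orientation): joint-space move of the TCP to a pose.
- ctrl.move_l(position, vel=0.15, ori=None, contact_N=None): straight line of the TCP; ori=None keeps the orientation; vel is the mean speed in m/s. With contact_N (N) it stops when the force on the tool has changed by that much, and returns True; else False.
- ctrl.movej(angles): joint-space move.
- ctrl.command_gripper(opening): opening from 0.0 (shut) to 1.0 (fully open); the grip force is fixed at half the most; returns when the fingers have stopped.
- ctrl.sleep(seconds).
- ctrl.ik(position, orientation): joint angles nearest the present ones, or None.
- ctrl.read_camera(name): name is "scene" or "top" or "wrist"; returns the picture (384x512x3 uint8, blue, green, red); there is no depth.
- ctrl.camera_params(name): a dict with "fx", "fy", "cx", "cy" (pixels), "pose" (4x4, takes a point from camera to world coordinates); the wrist camera has in their place "T_tool_cam" (4x4, takes a point from camera to tool coordinates, whose origin is the TCP and whose axes are the flange's). Camera axes: x right, y up, looking along -z (the intrinsics and any distortion apply to the point x, -y, -z); pixel columns grow to the right and rows downward; lengths in m; the calibration is good to about 2 mm. A picture is of the moment at which its call begins: read the wrist's pose just before it. camera_params takes no time and is no camera call.
A pose or a line that the arm cannot do raises ctrl.MotionError and nothing moves.
- ctrl.sign_off(): hands the job in; it is judged then, once.
Readings, each from a call of its own:
- ctrl.current_t(): time.
- ctrl.current_q(): joint angles.
- ctrl.current_dq(): joint speeds.
- ctrl.current_effort(): joint torques, N m.
- ctrl.current_tool_pos(): TCP position.
- ctrl.current_eef_rot(): TCP orientation.
- ctrl.current_contact_force(): force on the tool from outside, world axes, zero at the start.
- ctrl.current_wrist_torque(): the same for the moment, N m.
- ctrl.current_grip_width(): opening from 0.0 (shut) to 1.0 (fully open).
- ctrl.current_grasp_force(): force on a finger pad.
Only numpy, scipy, OpenCV 4.12 (cv2) and the standard library are available. Lean on these libraries where they do the work, as an engineer would, in place of code of your own. Each camera call takes 0.05 s, during which the arm holds its last target. There are 200 camera calls.

## Task

Lift the cup carrier, which has an overhead grip for this, set it down gently on the in-feed track in front of the drying hood's blue flap, nose towards the flap, and let go of it there. Then, with the hand at the tail handle, push it through the flap until it is fully home against the end stop, so that the flap falls shut behind the cups, and take the hand away. Keep the carrier upright and leave the other things on the table where they are.

Things in the scene. Friction and masses are not known exactly. Their poses are not given: they have to be found in the camera images.
- carrier: Loose wooden ware carrier, 199 mm long, 0.4 to 0.75 kg, with four small upturned cups fixed on it (white at the nose end, blue at the tail end, tops 46 mm up). Origin: underside, mid-bed. x points to the nose, z up. Bed 100 x 80 x 14 mm (nose edge at x = +50 mm); a tongue 40 mm wide, 12 mm thick runs back to x = -149 mm. Balances 10 to 30 mm tailward of its origin.
- bail (a point): Centre of the carrier's orange overhead grip, a bar 44 mm long (carrier x), 14 mm wide (y), 12 mm high, 80 mm above the carrier's underside, straight over its origin, on two sloping steel legs. 28 mm are free between the bar and the cup tops.
- tail (a point): On the axis of the carrier's orange upright tail handle, 85 mm above the carrier's underside, 140 mm tailward of its origin. The handle is 18 mm (carrier x) by 26 mm (y) and rises from 12 to 100 mm above the underside.
- dryer: Fixed drying hood with in-feed track. Origin on the table under the flap; x is the push direction, into the hood; z up. Aluminium deck 12 mm above the table, 130 mm wide, x = -260 to +175 mm. Steel guides 87 mm apart inside, 14 mm high over the deck, flaring outwards above that (to 41 mm over the table) from x = -260 to -35 mm. Clear walls and roof, top 131 mm; grey blower at the end.
- infeed (a point): Point on the deck's centre line, 95 mm before the flap, 12 mm above the table: a good place for the carrier's origin when it is set down on the in-feed, its x along the hood's x. 60 to 150 mm before the flap will do; the nose must stay clear of the flap.
- gate (a point): Middle of the lintel's underside, 123 mm above the table, straight over the shut flap. The white gate frame is 12 mm thick along x and 135 mm high; its opening is 102 mm wide.
- home (a point): Point on the deck inside the hood, 105 mm past the flap, 12 mm above the table: where the carrier's origin is when home. There a sprung ball in the deck (1 to 2 N) drops into a groove across the carrier's underside, the nose is 1.5 mm short of the rubber end stop, and the tail handle is 35 mm before the flap, still outside.
- flap (a joint): Blue flap in the gate, 94 mm wide, 74 mm high, 4 mm thick, 60 g, hinged at its top edge 118 mm above the table; it hangs shut at 0 and swings only into the hood (positive, rad, to 1.45), falling shut by its own weight. The carrier pushes it open; its lower edge hangs 44 mm above the table, so that the tongue passes under the shut flap. It falls shut only when the carrier is almost home.
- bowl: Bystander, to be left alone: blue ceramic bowl, 104 mm across the rim, 52 high. Origin at its underside.
- cup: Bystander, to be left alone: white porcelain cup, 76 mm across the rim, 80 high. Origin at its underside.
- jar: Bystander, to be left alone: amber glaze jar with a black cap, 64 mm across, 85 high. Origin at its underside.
- brush_pot: Bystander, to be left alone: black pot of brushes, 76 mm across, about 200 high with the brushes. Origin at its underside.
- brush: Bystander, to be left alone: wide flat glaze brush lying flat, 190 mm long. Origin on its underside; it lies along its own x axis.
- plaster: Bystander, to be left alone: white plaster block, 150 x 110 x 55 mm. Origin at its underside.

How it is judged:
By the outcome, as a careful person would: the job done as asked, in the order asked, and still so for the second after the job is handed in, with the robot touching nothing.
It also fails if it takes over 51 s, if anything falls off the work surface, if the arm or the gripper's body presses on something with over 40 N, if the wrist force passes 120 N, or if a joint passes its speed limit or range.

## Working session

There is one attempt and no reset: what is moved stays moved. The work goes in short steps, each a Python script; the robot and the scene stay as the last script left them, time stands still between calls to the robot, and variables do not carry over. Pictures are saved under pics/ and viewed, at most 10 in all, crops included, and the job is handed in when it is done.

```bash
mkdir -p pics; python3 - <<'E'
from bench import ctrl
import cv2
for n in("scene","top"):
    cv2.imwrite(f"pics/{n}0.png",ctrl.read_camera(n)); p=ctrl.camera_params(n); print(n,p)
print(ctrl.camera_params("wrist"),ctrl.current_t())
E
```

```text
scene {'fx': 365.6919565053273, 'fy': 365.6919565053273, 'cx': 256.63325904959873, 'cy': 197.4414381740737, 'pose': array([[-0.87607151, -0.38951423,  0.28421361,  0.86544381],
       [ 0.48217978, -0.70913787,  0.51441826,  0.49821982],
       [ 0.0011734 ,  0.58770923,  0.80907137,  0.98258022],
       [ 0.        ,  0.        ,  0.        ,  1.        ]])}
top {'fx': 498.52545583395624, 'fy': 498.52545583395624, 'cx': 257.7672592900894, 'cy': 188.6607210603319, 'pose': array([[ 0.01841328,  0.99697473, -0.07551382,  0.40708454],
       [-0.99974111,  0.01936877,  0.01194039, -0.03385803],
       [ 0.01336687,  0.07527441,  0.99707326,  1.76044298],
       [ 0.        ,  0.        ,  0.        ,  1.        ]])}
{'fx': 294.9455480957049, 'fy': 294.9455480957049, 'cx': 254.59380785402462, 'cy': 190.39765069349912, 'T_tool_cam': array([[ 2.19756612e-04,  9.69789494e-01,  2.43943207e-01,
         6.91315034e-02],
       [ 9.99999498e-01, -4.51555033e-04,  8.94293506e-04,
        -1.97949267e-05],
       [ 9.77430230e-04,  2.43942888e-01, -9.69789107e-01,
        -1.71468605e-01],
       [ 0.00000000e+00,  0.00000000e+00,  0.00000000e+00,
         1.00000000e+00]])} 0.1
```

View pics/top0.png

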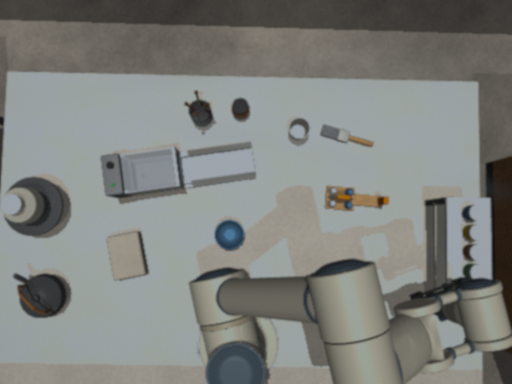

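View pics/scene0.png

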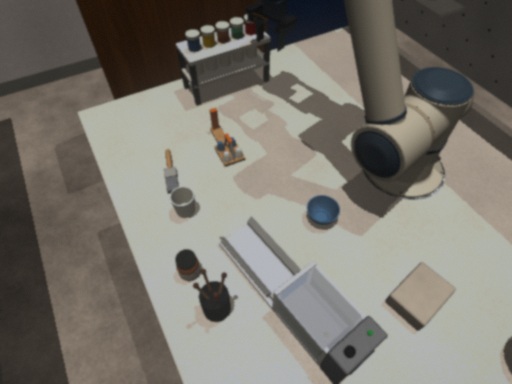

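The top picture shows the carrier at about (355,198) with its nose to image-left, and the handle at (384,201). The hood runs from (110,172) to the in-feed end at (255,160), with the flap near (183,168). Next I'll enlarge both for measurement.

```bash
python3 - <<'E'
import cv2,numpy as np
t=cv2.imread("pics/top0.png")
a=cv2.resize(t[135:205,95:265],None,fx=4.7,fy=4.7,interpolation=cv2.INTER_CUBIC)
b=cv2.resize(t[178:218,315:400],None,fx=6,fy=6,interpolation=cv2.INTER_CUBIC)
im=np.zeros((a.shape[0]+b.shape[0],a.shape[1],3),np.uint8); im[:a.shape[0]]=a; im[a.shape[0]:,:b.shape[1]]=b
print(im.shape,a.shape); cv2.imwrite("pics/crop1.png",im)
E
```

```text
(569, 799, 3) (329, 799, 3)
```

View pics/crop1.png

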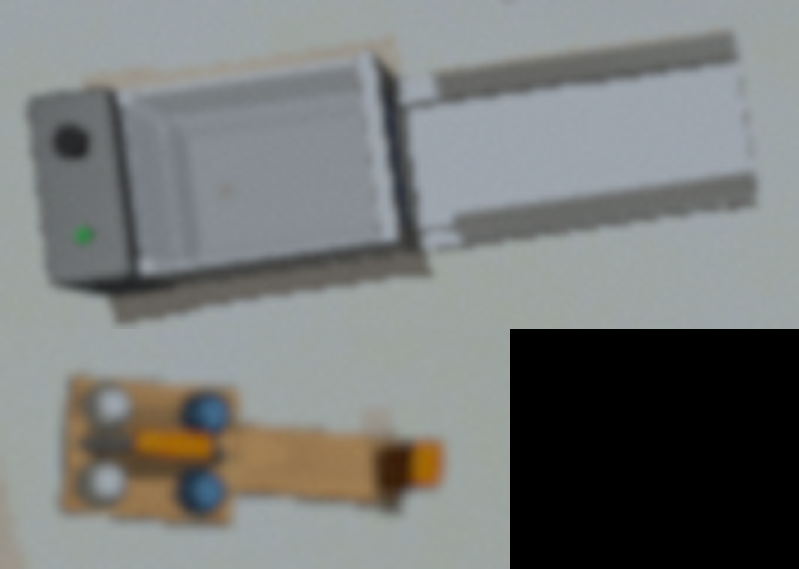

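The crop shows the carrier's bail at crop pixel (174,444), the handle top at (428,464) and the bed corners. It also shows the guides' inner edge ends at (738,63), (752,175), (440,100) and (452,213). I'll fit planar poses to these.

```bash
cat > h.py <<'E'
from bench import ctrl
import cv2, numpy as np
from scipy.optimize import least_squares
def proj(P,M,K):
    c=(np.linalg.inv(M)@np.c_[P,np.ones(len(P))].T).T
    return np.c_[K["cx"]+K["fx"]*c[:,0]/-c[:,2], K["cy"]+K["fy"]*-c[:,1]/-c[:,2]]
def place(pose,L):
    x,y,a=pose; c,s=np.cos(a),np.sin(a); L=np.asarray(L,float)
    return np.c_[x+c*L[:,0]-s*L[:,1], y+s*L[:,0]+c*L[:,1], L[:,2]]
def fit(L,uv,M,K,x0):
    r=least_squares(lambda p:(proj(place(p,L),M,K)-uv).ravel(),x0,loss="soft_l1")
    return r.x,(proj(place(r.x,L),M,K)-uv).round(1)
def wristM():
    M=np.eye(4); M[:3,:3]=ctrl.current_eef_rot(); M[:3,3]=ctrl.current_tool_pos()
    K=ctrl.camera_params("wrist"); return M@K["T_tool_cam"],K
def down(a): # tool z down, tool y along world angle a
    y=np.array([np.cos(a),np.sin(a),0]); z=np.array([0,0,-1.]); return np.c_[np.cross(y,z),y,z]
def snap(name):
    M,K=wristM(); im=ctrl.read_camera("wrist"); cv2.imwrite(f"pics/{name}.png",im); np.save(f"pics/{name}.npy",M); return M,K
E
python3 - <<'E'
from h import *
K=ctrl.camera_params("top"); M=K["pose"]
f=lambda p,s,o:(np.array(p,float)+.5)/s-.5+o
L=np.array([[0,0,86],[-140,0,100],[50,-40,14],[50,40,14],[-50,40,14],[-50,-40,14]])/1e3
uv=f(np.array([[174,444],[428,464],[70,376],[62,512],[230,522],[238,390]])-[0,329],6,np.array([315,178]))
print(fit(L,uv,M,K,[.45,-.25,1.6]))
L=np.array([[-260,-43.5,26],[-260,43.5,26],[-35,-43.5,26],[-35,43.5,26],[0,0,135]])/1e3
uv=f(np.array([[738,63],[752,175],[440,100],[452,213],[379,148]]),4.7,np.array([95,135]))
print(fit(L,uv,M,K,[.45,.25,1.6]))
print(ctrl.current_eef_rot())
E
```

```text
(array([ 0.51253525, -0.34326149,  1.50841033]), array([[-0.2, -0.1],
       [-0.1, -0.3],
       [ 0. , -0. ],
       [-0.2, -0. ],
       [ 0.1,  0.6],
       [ 0.3, -0. ]]))
(array([0.60047294, 0.21979243, 1.72049912]), array([[ 0.1, -0.3],
       [ 0.4,  0.3],
       [-0.2,  0. ],
       [ 0.2,  0.5],
       [-0.5, -0.5]]))
[[ 9.43167967e-01  3.32316311e-01 -2.36642438e-04]
 [ 3.32316367e-01 -9.43167355e-01  1.08254759e-03]
 [ 1.36554799e-04 -1.09966437e-03 -9.99999386e-01]]
```

```bash
python3 - <<'E'
from h import *
C=[.5125,-.3433,1.5084]; D=[.6005,.2198,1.7205]
for s in(-1,1):
    for n,p,(x,y,z) in [("lookC",C,(-.06,0,.33)),("grasp",C,(-.005,0,.061)),("lookD",D,(-.18,0,.36)),("set",D,(-.1,0,.073)),("push0",D,(-.27,0,.07)),("push1",D,(-.06,0,.07))]:
        P=place(p,[[x,y,z]])[0]; q=ctrl.ik(P,down(p[2]+s*np.pi/2)); print(s,n,P.round(3),None if q is None else np.round(q,0))
E
```

```text
-1 lookC [ 0.509 -0.403  0.33 ] [-44.  26.  63.  -0.  91. -40.]
-1 grasp [ 0.512 -0.348  0.061] [-40.  38.  87.  -0.  56. -36.]
-1 lookD [0.627 0.042 0.36 ] [ -2.  23.  63.  -0.  94. -10.]
-1 set [0.615 0.121 0.073] [ 6. 37. 85. -0. 58. -3.]
-1 push0 [ 0.641 -0.047  0.07 ] [-10.  39.  83.  -0.  59. -18.]
-1 push1 [0.609 0.16  0.07 ] [ 9. 38. 85. -0. 58.  1.]
1 lookC [ 0.509 -0.403  0.33 ] [-44.  26.  63.  -0.  91. 140.]
1 grasp [ 0.512 -0.348  0.061] [-40.  38.  87.  -0.  56. 144.]
1 lookD [0.627 0.042 0.36 ] [ -2.  23.  63.  -0.  94. 170.]
1 set [0.615 0.121 0.073] None
1 push0 [ 0.641 -0.047  0.07 ] [-10.  39.  83.  -0.  59. 162.]
1 push1 [0.609 0.16  0.07 ] None
```

```bash
python3 - <<'E'
from h import *
C=[.5125,-.3433,1.5084]; D=[.6005,.2198,1.7205]
ctrl.goto(place(D,[[-.1,0,.28]])[0],down(D[2]-np.pi/2)); ctrl.sleep(.2); snap("wd")
ctrl.goto(place(C,[[.0,0,.24]])[0],down(C[2]-np.pi/2)); ctrl.sleep(.2); snap("wc")
print(ctrl.current_t())
a,b=cv2.imread("pics/wd.png"),cv2.imread("pics/wc.png")
cv2.imwrite("pics/wd2.png",cv2.resize(a,None,fx=1.56,fy=1.56)); cv2.imwrite("pics/wc2.png",cv2.resize(b,None,fx=1.56,fy=1.56))
E
```

```text
5.2333
```

View pics/wd2.png

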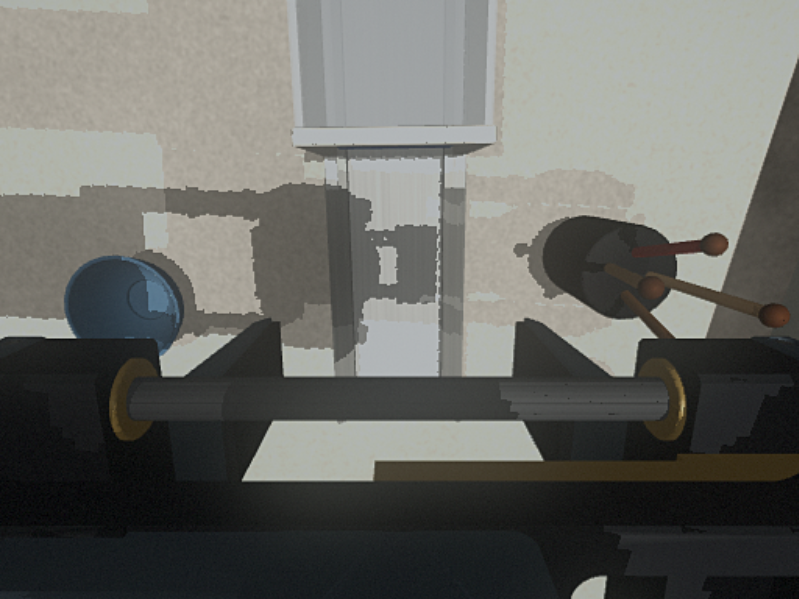

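View pics/wc2.png

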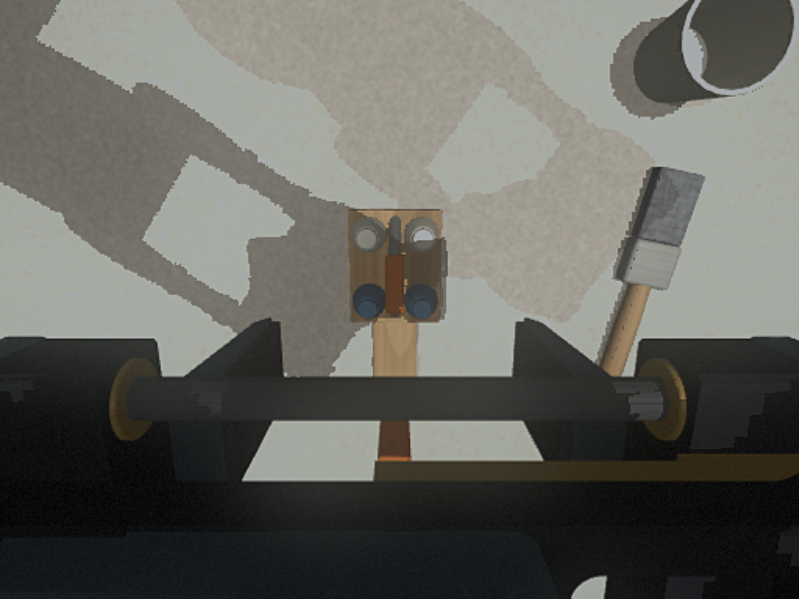

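The wrist view of the track shows its inner guide edges at about u=347 to 357 (left) and 442 to 440 (right), with the lintel at v=127 to 147. The carrier's bed corners are at (349,209), (442,209), (442,321) and (350,321), and the bail is at (395,283). I'll overlay the top-camera fit to check it and refit the carrier from the wrist.

```bash
python3 - <<'E'
from h import *
C=[.5125,-.3433,1.5084]; D=[.6005,.2198,1.7205]
K=ctrl.camera_params("wrist")
M=np.load("pics/wc.npy")
L=np.array([[50,40,14],[50,-40,14],[-50,-40,14],[-50,40,14],[0,0,86]])/1e3
uv=(np.array([[349.,209],[442,209],[442,321],[350,321],[395,283]])+.5)/1.56-.5
print(fit(L,uv,M,K,C))
M=np.load("pics/wd.npy"); im=cv2.imread("pics/wd.png")
s=4; c=cv2.resize(im[75:215,190:325],None,fx=s,fy=s,interpolation=cv2.INTER_CUBIC)
def ln(A,B,col):
    p=(proj(place(D,np.array([A,B])/1e3),M,K)-[190,75]+.5)*s-.5
    cv2.line(c,*[tuple(int(round(v)) for v in q) for q in p],col,1)
for y in(-43.5,43.5):
    ln([-200,y,12],[-10,y,12],(0,0,255)); ln([-200,y,26],[-35,y,26],(0,255,0))
for x in(-6,6): ln([x,-51,135],[x,51,135],(255,0,255))
ln([-35,-60,41],[-35,60,41],(255,255,0))
cv2.imwrite("pics/ov.png",c)
E
```

```text
(array([ 0.5117364, -0.3456502,  1.5107004]), array([[-0.4, -0.4],
       [ 0.3, -0.4],
       [-1.3,  0. ],
       [ 0.9,  0.1],
       [ 0.1,  0.7]]))
```

View pics/ov.png

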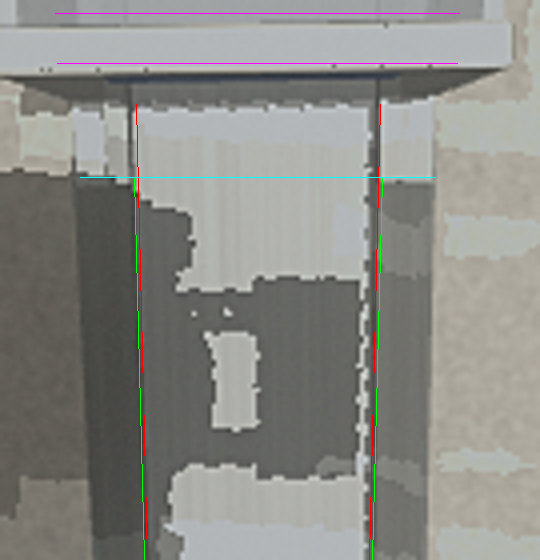

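The fit agrees with the wrist to about 1 to 2 mm. Now I'll grasp, lift and carry the carrier to above the in-feed.

```bash
cat >> h.py <<'E'
C=[.512,-.345,1.5095]; D=[.5998,.2185,1.7255]
G=[-.006,0,.061]  # TCP in carrier frame
E
python3 - <<'E'
from h import *
p=place(C,[G])[0]; R=down(C[2]-np.pi/2)
ctrl.goto(p+[0,0,.06],R); ctrl.move_l(p,vel=.08)
ctrl.command_gripper(0.0); print("w",ctrl.current_grip_width()*91,ctrl.current_grasp_force(),ctrl.current_contact_force())
ctrl.move_l(p+[0,0,.03],vel=.06); ctrl.sleep(.2); print("lift",ctrl.current_contact_force(),ctrl.current_wrist_torque(),ctrl.current_grip_width()*91)
ctrl.move_l(p+[0,0,.11],vel=.15)
q=place(D,[[-.095+G[0],0,.061+.085]])[0]
ctrl.move_l(q,vel=.2,ori=down(D[2]-np.pi/2)); ctrl.sleep(.2); print(ctrl.current_t(),ctrl.current_contact_force(),ctrl.current_wrist_torque())
M,K=snap("w3"); im=cv2.imread("pics/w3.png")
# overlay the expected carrier bed (underside at z=.085)
Q=[D[0],D[1],D[2]]
def ln(A,B,col):
    pp=proj(place(Q,np.array([A,B])/1e3),M,K); pp=(pp+.5)*1.56-.5
    cv2.line(im2,*[tuple(int(round(v)) for v in e) for e in pp],col,1)
im2=cv2.resize(im,None,fx=1.56,fy=1.56)
b=[[-45,40,99],[-45,-40,99],[-145,-40,99],[-145,40,99]]
for i in range(4): ln(b[i],b[(i+1)%4],(0,0,255))
cv2.imwrite("pics/w3b.png",im2); cv2.imwrite("pics/s3.png",cv2.resize(ctrl.read_camera("scene")[100:340,120:420],None,fx=2.4,fy=2.4))
E
```

```text
w 13.598142719183738 29.997721910476685 [-1.75712015 -0.06512939 -0.8789443 ]
lift [ 0.17749949 -0.69969826 -6.70642545] [ 0.12416012 -0.1111863   0.00617317] 13.653152241909277
12.1333 [ 0.06229102 -0.08212779 -6.97380426] [ 0.13167271 -0.09681192 -0.00249936]
```

View pics/w3b.png

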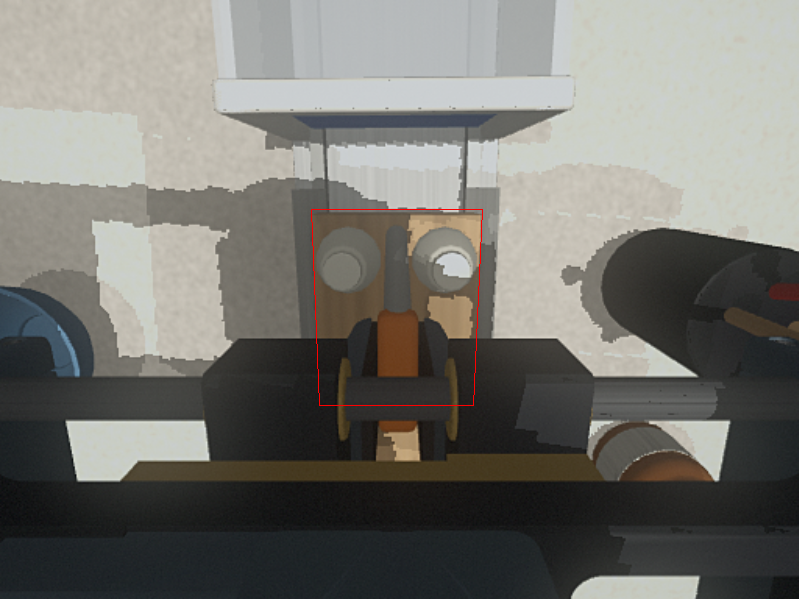

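The picture shows the bed on its predicted outline and centred at u≈397, with the track at u≈396 between 325 and 467. It hangs level and clear of the flap, so I'll set it down, release it and go behind the handle.

```bash
python3 - <<'E'
from h import *
X=lambda x,z:place(D,[[x,0,z]])[0]
x=-.095+G[0]
ctrl.move_l(X(x,.083),vel=.1)
print(ctrl.move_l(X(x,.069),vel=.02,contact_N=2.5),ctrl.current_tool_pos(),ctrl.current_contact_force())
ctrl.command_gripper(0.5); ctrl.sleep(.1); print(ctrl.current_contact_force())
ctrl.move_l(X(x,.16),vel=.12)
ctrl.move_l(X(-.285,.16),vel=.2); ctrl.command_gripper(0.0)
M,K=snap("w4"); im=cv2.resize(cv2.imread("pics/w4.png"),None,fx=1.56,fy=1.56)
for pt in np.array([[-45,40,26],[-45,-40,26],[-145,40,26],[-145,-40,26],[-235,0,112],[-244,13,112],[-244,-13,112]])/1e3:
    u=(proj(place(D,[pt]),M,K)[0]+.5)*1.56-.5; cv2.circle(im,(int(u[0]),int(u[1])),3,(0,0,255),1)
cv2.imwrite("pics/w4b.png",im); print(ctrl.current_t())
E
```

```text
True [0.61456375 0.11870492 0.07232451] [-2.95236311 -0.2273008   4.98767772]
[-0.26963024  1.11339736 -0.04163045]
17.1083
```

View pics/w4b.png

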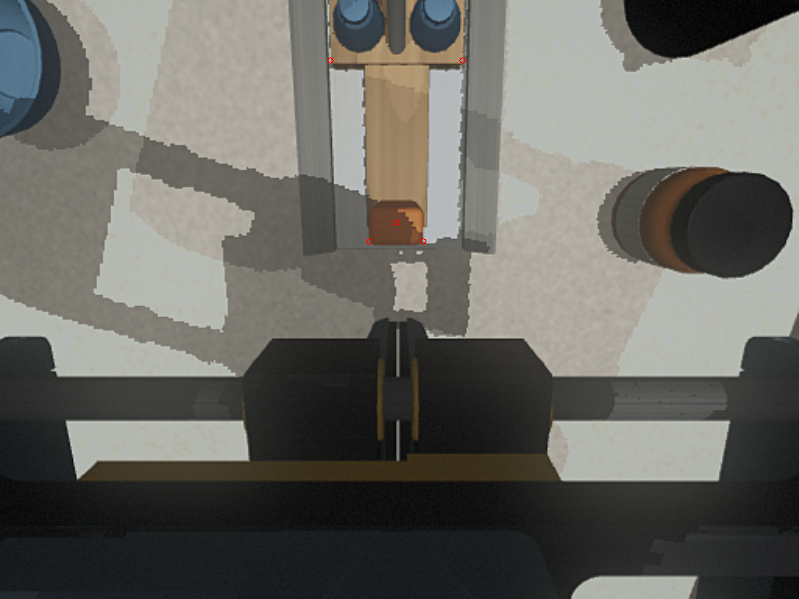

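The carrier sits as predicted in the guides, with the handle at (397,223) directly ahead of the shut fingers. Next comes the push.

```bash
python3 - <<'E'
from h import *
X=lambda x,z:place(D,[[x,0,z]])[0]
u=np.array([np.cos(D[2]),np.sin(D[2]),0]); Z=.067
loc=lambda:float((ctrl.current_tool_pos()-X(0,0))@u)
ctrl.move_l(X(-.285,Z),vel=.15)
c=ctrl.move_l(X(-.245,Z),vel=.02,contact_N=1.0); x0=loc(); print("contact",c,x0,ctrl.current_contact_force()@u)
c=ctrl.move_l(X(x0+.185,Z),vel=.05,contact_N=15); print("push",c,loc()-x0,ctrl.current_contact_force()@u)
for i in range(12):
    c=ctrl.move_l(X(loc()+.002,Z),vel=.02,contact_N=5); f=ctrl.current_contact_force(); print(c,round(loc()-x0,4),round(f@u,2))
    if c or -(f@u)>6: break
print(ctrl.current_t())
E
```

```text
contact True -0.26313413050072765 -0.46599916596563834
push False 0.1849562232675649 -3.2026856338379064
False 0.1871 -1.86
False 0.1894 -0.89
False 0.1917 0.11
False 0.194 -0.36
False 0.1962 -0.58
False 0.1983 0.2
False 0.2005 -1.55
True 0.2013 -1.1
24.8917
```

```bash
python3 - <<'E'
from h import *
X=lambda x,z:place(D,[[x,0,z]])[0]
ctrl.move_l(X(-.085,.067),vel=.06); ctrl.move_l(X(-.13,.067),vel=.12); ctrl.move_l(X(-.14,.25),vel=.2); ctrl.sleep(.3)
M,K=snap("w5"); im=cv2.resize(cv2.imread("pics/w5.png"),None,fx=1.56,fy=1.56)
for pt in np.array([[-35,0,112],[-44,13,112],[-44,-13,112],[155,0,26],[155,40,26],[155,-40,26]])/1e3:
    u=(proj(place(D,[pt]),M,K)[0]+.5)*1.56-.5; cv2.circle(im,(int(u[0]),int(u[1])),3,(0,0,255),1)
cv2.imwrite("pics/w5b.png",im); print(ctrl.current_t(),ctrl.current_contact_force())
cv2.imwrite("pics/s5.png",cv2.resize(ctrl.read_camera("scene")[190:384,190:400],None,fx=2.8,fy=2.8,interpolation=cv2.INTER_CUBIC))
E
```

```text
27.3667 [-0.5227648   0.31761054 -0.15947944]
```

View pics/w5b.png

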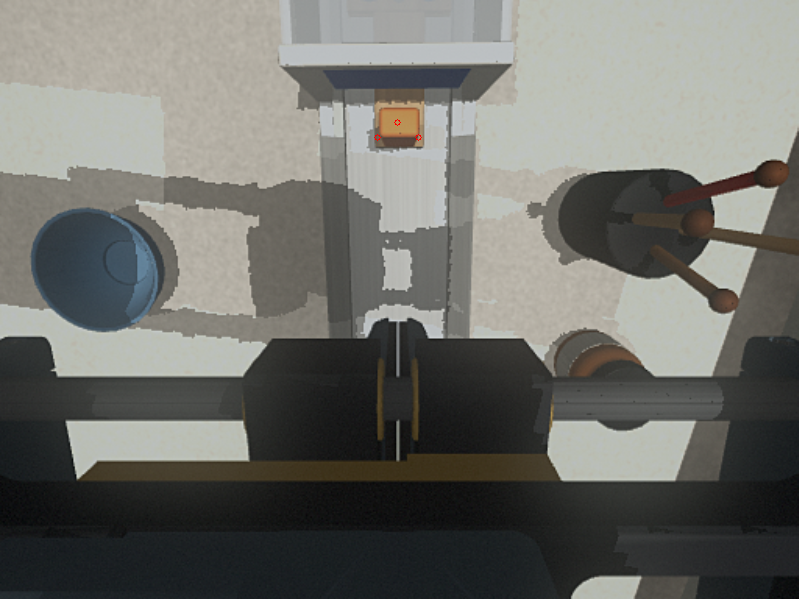

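View pics/s5.png

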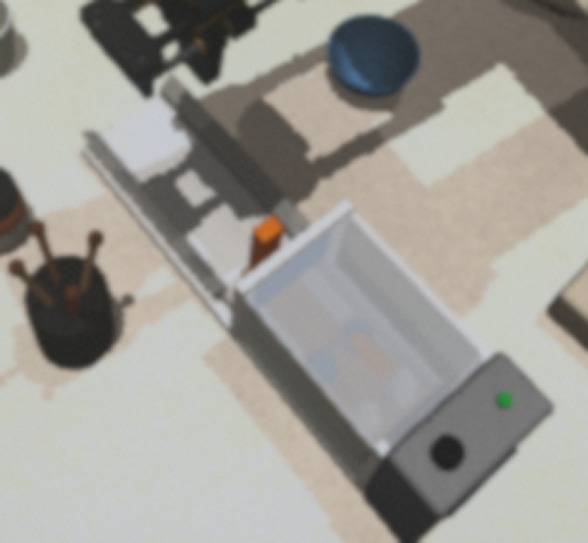

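The handle lies on the predicted home marks (397,122), and the cups are visible inside the hood. A blue flap strip shows under the lintel at v=68 to 88. I'll compare that strip with where a shut flap should project, then sign off.

```bash
python3 - <<'E'
from h import *
K=ctrl.camera_params("wrist"); M=np.load("pics/w5.npy")
for a in(0,.1,.3,.6):
    L=[[.074*np.sin(a),y,.118-.074*np.cos(a)] for y in(.047,-.047)]+[[-.006,0,.123]]
    print(a,(proj(place(D,L),M,K)*1.56).round(0).tolist())
im=cv2.imread("pics/w5.png"); print([(r,im[r,235].tolist()) for r in range(40,66)])
E
```

```text
0 [[335.0, 84.0], [460.0, 84.0], [397.0, 68.0]]
0.1 [[335.0, 73.0], [460.0, 73.0], [397.0, 68.0]]
0.3 [[334.0, 51.0], [461.0, 51.0], [397.0, 68.0]]
0.6 [[331.0, 16.0], [464.0, 16.0], [397.0, 68.0]]
[(40, [193, 196, 192]), (41, [163, 174, 176]), (42, [82, 85, 85]), (43, [85, 89, 89]), (44, [83, 82, 78]), (45, [74, 61, 56]), (46, [76, 64, 59]), (47, [78, 66, 61]), (48, [77, 64, 61]), (49, [78, 65, 60]), (50, [79, 67, 63]), (51, [75, 65, 59]), (52, [76, 63, 60]), (53, [79, 68, 64]), (54, [76, 64, 59]), (55, [75, 62, 58]), (56, [77, 65, 63]), (57, [113, 119, 117]), (58, [108, 111, 110]), (59, [107, 110, 110]), (60, [107, 110, 110]), (61, [108, 111, 111]), (62, [108, 111, 111]), (63, [106, 109, 110]), (64, [106, 109, 108]), (65, [104, 109, 108])]
```

The flap's lower edge is at v≈88, against a prediction of 84 for shut and 73 for 0.1 rad open. So it is shut.

```bash
python3 -c "
from bench import ctrl
print(ctrl.current_t(), ctrl.sign_off())"
```

```text
the job is handed in; nothing more can be done
27.4167 None
```

I set the carrier down on the in-feed, let go, and pushed it by the tail handle through the flap to the end stop; the flap fell shut behind the cups, the hand is clear, and I handed the job in at 27.4 s.

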